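Plugs back in their jar, and the chest held open

ROBOT

A 6-joint arm with a two-finger parallel gripper is mounted at the origin on the work surface. World frame = base frame: x ahead of the robot, y to its left, z up, the work surface at z = 0. Lengths are in mm, angles in rad, forces in N, time in s.
With the tool pointing down it reaches from about 275 to 1000 mm from the base axis. Payload 8.4 kg.
Tool frame: the origin (TCP) lies on the centre line of the jaws, within the pads' length; the fingertips stand 17 mm ahead of it and the grasp point (between the pads) lies 2 mm behind it; z points along the fingers, y is the line along which they close (so a half turn about z gives the same grasp; the last joint's range is limited). The gripper opens to 85 mm and grips with 20 to 120 N. Pads are 22 mm wide; open, the fingers measure 114 mm over their backs; the gripper's body (76 mm by 85 mm) begins 54 mm behind the grasp point. The pads swing forward as they close: fully open they stand 13 mm farther back than shut.
Start: joints at [1.319, 0.353, 1.633, -0, 1.155, -0.002], TCP at [154.505, 605.604, 248.281] pointing down, gripper open.
Joint ranges: [-2.63, 2.63], [-0.92, 2.1], [0.06, 2.66], [-1.3, 4.44], [0, 2.69], [-3.02, 3.02]. Speed limits (rad/s): [2.22, 2.22, 2.79, 3.14, 3.14, 3.14].

INTERFACE

Orientations are given as [roll, pitch, yaw] about the fixed x, y, z axes, in that order (R = Rz(yaw) Ry(pitch) Rx(roll)).
In Python, from rig import r, eyes gives the robot as it stands. The module is installed in compiled form; this text tells all that it offers.
- The arm moves only by the shell command python3 -m inch 'ROWS' [FORCE]. ROWS is JSON, a list of rows, each a list of 7 numbers: the shift along the tool's x, y, z in m, then the turn, a rotation vector about the tool's x, y, z in degrees, then the closure, from -1 (fully open) to 1 (shut). In form: [[x, y, z, rx, ry, rz, gripper], ...]. A call has 1 to 8 rows; each row shifts and turns the commanded pose from where the row before left it, along the tool's axes as they then stand; what a row does not reach is not made up. A row lasts 1/10 s, in which the tool goes at most 50 mm and 8.59 degrees, less where a joint would pass 70% of its speed; a pose out of reach is approached as far as the arm can. A call with a gripper value outside its range is refused whole. The fingers move at their own pace and stop on an object; FORCE is the grip in N (left out, the last holds). Time passes only in rows, so rows that do not move let the fingers close. It gives the time, the measured TCP pose, the force, the opening and the grip force at its end, in the units of the state.
- r.sense(): the state, without advancing time (a new reading comes with each control period).
- eyes.grab_frame(name): name is "side" or "top" or "wrist"; returns a dict with "img" (400x640x3 uint8, blue, green, red), "fx", "fy", "cx", "cy" (pixels), "D" ([k1, k2, p1, p2, k3] as OpenCV has them; the pictures are not rectified), "R" (3x3) and "t" (3): a world point X has camera coordinates R X + t; the wrist camera has in their place "hand_eye" (4x4, takes a point from camera to tool coordinates, whose origin is the TCP and whose axes are the flange's). Camera axes: x right, y down, z forward; pixel columns grow to the right and rows downward; lengths in mm; the calibration is good to about 2 mm. A picture is of the moment at which its call begins: read the wrist's pose just before it. There is no depth.
- r.sign_off(): hands the job in; it is judged then, once.
The state is a dict: "clock": time; "qpos": joint angles; "qvel": joint speeds; "joint_efforts": joint torques, N m; "eef_pos": TCP position; "tcp_rot": TCP orientation; "contact_force": force on the tool from outside, world axes, zero at the start; "wrist_torque": the same for the moment, N m; "opening": opening from 0.0 (shut) to 1.0 (fully open); "grasp_force": force on a finger pad.
Only numpy, scipy, OpenCV 4.12 (cv2) and the standard library are available. Lean on these libraries where they do the work, as an engineer would, in place of code of your own. Each camera call takes 0.05 s, during which the arm holds its last target. There are 200 camera calls.

TASK

Put the leftover beech plugs away: pick up the scoop by its handle, tip all five plugs through the funnel into the jar, and set the empty scoop back down flat on the bench, leaving the jar standing with the funnel in it. Then lift the tool chest's lid by its handle and hold it open at 60 degrees so that your workmate can put the jar in: the lid has no stay, so finish while still holding it there, and never let it swing up past 80 degrees, or it goes over on to the oiled panel drying behind. Leave the other tools on the bench where they are.

Things in the scene. Friction and masses are not known exactly. Their poses are not given: they have to be found in the camera images.
- scoop: Aluminium bench scoop, level on the bench, holding the plugs; 160 g +-25%. Origin: centre of the bowl's underside; +x out of its open mouth, z up. Bowl 110 long (x), 90 wide, 3 thick; back wall (x -55) and sides 45 high, sides 27 high in the last 30 at the mouth; no wall at the mouth. Straight level wooden handle behind the back wall, x -55 to -165, 18 wide, 16 high, centre line 36 up (mm).
- scoop_grip (a point): Point on the centre line of the scoop's handle, 45 mm behind the back wall: (-100, 0, 36) mm in the scoop's frame; axes as the scoop's
- scoop_lip (a point): Middle of the scoop's pouring edge, the open front end of its floor: (55, 0, 3) mm in the scoop's frame
- jar: Clear glass storage jar standing loose on the bench, 84 mm across outside, 76 inside, 95 mm tall, floor 5 mm thick, 340 g. Origin: centre of its underside, z up.
- funnel: Blue wide-mouth funnel standing loose in the jar's mouth, 80 g. Origin: on its axis where its collar rests on the jar's rim, 95 mm above the bench; z up. Spout 66 mm outside, 60 inside, reaching 28 mm down into the jar; the cone widens upwards to 149 mm across outside, about 138 inside, at its rim, 51 mm above the origin.
- plug0_center (a point): Centre of one of the five turned beech plugs: cylinders 22 mm in diameter, 20 mm long, 10 g, standing in the scoop at the start
- plug1_center (a point): Centre of one of the five turned beech plugs: cylinders 22 mm in diameter, 20 mm long, 10 g, standing in the scoop at the start
- plug2_center (a point): Centre of one of the five turned beech plugs: cylinders 22 mm in diameter, 20 mm long, 10 g, standing in the scoop at the start
- plug3_center (a point): Centre of one of the five turned beech plugs: cylinders 22 mm in diameter, 20 mm long, 10 g, standing in the scoop at the start
- plug4_center (a point): Centre of one of the five turned beech plugs: cylinders 22 mm in diameter, 20 mm long, 10 g, standing in the scoop at the start
- chest_base (a point): Birch plywood tool chest with steel corners, fixed to the bench: 220 mm deep (x), 320 wide (y), 133 high with its lid shut. Origin: centre of its underside. x points from its front (the lid's handle, robot side) to its back (the hinges), z up.
- lid_handle (a point): Middle of the lid's handle: horizontal round steel bar, 10 mm thick, 130 mm long, parallel to the hinges, 40 mm out from the lid's front face on posts at its two ends (35 mm clear behind it); with the lid shut at (-150, 0, 113.5) mm in the chest's frame, 19 mm lower than the lid's top. It moves and turns with the lid.
- lid_hinge (a point): Middle of the lid's hinge axis, at (110, 0, 100.5) mm in the chest's frame; the axis runs along the chest's y. The handle lies 260 mm in front of it and 13 mm above it when the lid is shut.
- chest_lid (a joint): Opening angle of the lid (rad): 0 shut, growing as its front rises; 1.047 = 60 degrees. The lid weighs 0.6 kg +-25% and swings freely with no stay: let go below upright it falls shut, beyond upright it falls back on to the walnut panel standing behind the chest.
- mallet: Bystander: round carver's mallet standing on its head, oak head 125 mm tall and up to 100 mm across, pale handle to 274 mm. Origin on the bench under it.
- chisel: Bystander: bench chisel lying flat, 255 mm long, black handle, steel blade. Origin on the bench under it.
- oak_block: Bystander: upright oak block 85 x 85 x 100 mm, cracked. Origin on the bench under it.
- tape: Bystander: yellow and black tape measure 72 x 36 x 66 mm. Origin on the bench under it.
- sanding: Bystander: cork sanding block 110 x 65 x 38 mm. Origin on the bench under it.
- glue: Bystander: white glue bottle with an orange cap, 60 mm across, 170 mm tall. Origin: centre of its underside.
Mind the look-alikes: they are no part of the job. Leave any turquoise look-alike of the scoop alone. Of the things that look like the jar, take the one that is farthest from the robot's base at the start.

How it is judged (in metres and radians):
On the way, in this order (a step that is already met when the one before it is completed fails the run):
1. all five plugs have gone through the funnel and lie in the jar (horizontal distance between each of plug0_center, plug1_center, plug2_center, plug3_center, plug4_center and jar below 0.036 m and z of plug0_center in the frame of jar between 0.006 and 0.068 m and z of plug1_center in the frame of jar between 0.006 and 0.068 m and z of plug2_center in the frame of jar between 0.006 and 0.068 m and z of plug3_center in the frame of jar between 0.006 and 0.068 m and z of plug4_center in the frame of jar between 0.006 and 0.068 m and height (world z) of jar below 0.006 m and angle between jar's own z axis and vertical below 0.08 rad and z of funnel in the frame of jar between 0.085 and 0.103 m and horizontal distance between funnel and jar below 0.012 m), for 0.2 s.
2. the scoop is set down flat on the bench and let go, the lid still shut (height (world z) of scoop below 0.008 m and angle between scoop's own z axis and vertical below 0.08 rad and contact force between scoop and the fingers below 0.1 N and linear speed of scoop below 0.02 m/s and value of joint chest_lid below 0.1 rad), for 0.2 s.
3. the lid is held by the fingers at 60 degrees (value of joint chest_lid between 0.907 and 1.187 rad and contact force between chest_lid and the fingers above 1 N and contact force between chest_lid and scoop below 0.2 N and velocity of joint chest_lid between -0.1 and 0.1 rad/s), for 0.5 s.
At the end, for the whole second after the job is handed in: Through the last second the fingers hold the lid still at 60 degrees, give or take 8, nothing else propping it; all five plugs lie in the jar, below its funnel; the jar stands upright with the funnel seated; the scoop lies flat on the bench (both within 0.08 rad), let go (all of step 1 and all of step 3 and height (world z) of scoop below 0.008 m and angle between scoop's own z axis and vertical below 0.08 rad and contact force between scoop and the fingers below 0.1 N and linear speed of scoop below 0.02 m/s); the arm keeps its last pose, push and grip.
It fails at once if the lid swings past 80 degrees, over towards the oiled panel (value of joint chest_lid above 1.396 rad).
It fails at once if the jar is tipped over (angle between jar's own z axis and vertical above 0.5 rad).
It fails at once if a bystanding tool is pushed more than 50 mm away (distance of any of mallet, chisel, oak_block, tape, sanding, glue from where it was at the start of the episode above 0.05 m).
It also fails if it takes over 72 s, if anything falls off the work surface, if the arm or the gripper's body presses on something with over 40 N, if the wrist force passes 120 N, or if a joint passes its speed limit or range.

## Working session

There is one attempt and no reset: what is moved stays moved. The work goes in short steps, Python scripts to look and compute and a shell command to move; the robot and the scene stay as the last step left them, time stands still between calls to the robot, and variables do not carry over. Pictures are saved under pics/ and viewed, at most 10 in all, crops included, and the job is handed in when it is done.

```bash
mkdir -p pics
python3 - <<'E'
from rig import r,eyes
import cv2,pickle
s=r.sense();print(s)
for n in ("side","top"):
    f=eyes.grab_frame(n);cv2.imwrite(f"pics/{n}0.png",f["img"]);pickle.dump(f,open(n+"0.pkl","wb"))
    print(n,f["fx"],f["cx"],f["cy"],f["D"],f["R"],f["t"])
E
```

```text
{'clock': 0.0, 'qpos': array([ 1.31861211e+00,  3.53649460e-01,  1.63414096e+00, -1.04117039e-05,
        1.15521388e+00, -2.38890313e-03]), 'qvel': array([ 0.00153656,  0.00014516, -0.00046488, -0.00015162,  0.00046721,
       -0.00031941]), 'joint_efforts': array([-1.11775418e-03, -6.05255842e+01, -3.42059791e+01, -3.27578909e-04,
        9.55528492e-03,  7.93066199e-07]), 'eef_pos': array([154.38475029, 605.15632588, 247.55793457]), 'tcp_rot': array([-3.14018099e+00,  6.14722968e-06,  2.89180155e+00]), 'contact_force': array([-0.23326547,  0.5931339 ,  0.33634975]), 'wrist_torque': array([-0.04031668, -0.01439692,  0.00191513]), 'grasp_force': 0.0, 'opening': 0.9981633528038337}
side 481.3429149425283 319.7857776959743 201.43290394153055 [-0.12964869  0.          0.          0.          0.        ] [[ 0.96633214 -0.25710169 -0.0100459 ]
 [-0.17354519 -0.62246029 -0.76316791]
 [ 0.18995858  0.73921709 -0.64612214]] [-485.55958199  139.80639476 1414.87460234]
top 502.158105925124 314.9094049760397 200.4167522923595 [-0.04033466  0.          0.          0.          0.        ] [[ 0.04614138 -0.99893316  0.00187242]
 [-0.97729    -0.04552959 -0.20695727]
 [ 0.20682173  0.0077194  -0.97834819]] [ -42.088182    502.13424629 1368.63485393]
```

View pics/side0.png

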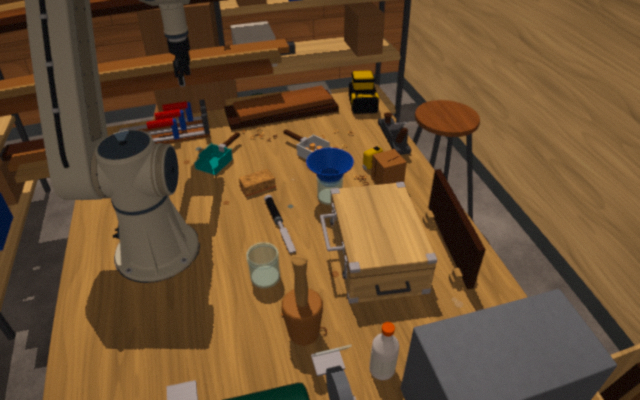

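View pics/top0.png

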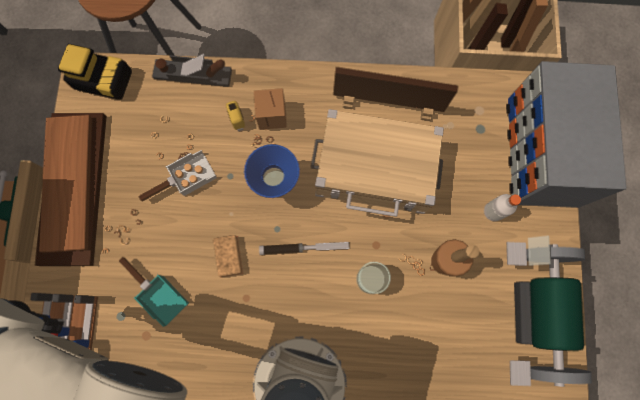

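The side view shows the aluminium scoop at about (312,148), the blue funnel in its jar at (330,165–200), and the chest with its lid handle at (330,232). In the top view the scoop is at (190,172) with its handle towards (150,195), the funnel at (272,172) and the lid handle at (373,207). The turquoise scoop and the jar at (373,278) are the look-alikes.

```bash
cat > h.py <<'E'
import numpy as np,cv2,pickle
from scipy.spatial.transform import Rotation as Ro
def K(f): return np.array([[f["fx"],0,f["cx"]],[0,f["fy"],f["cy"]],[0,0,1.]])
def ray(f,uv,s=None):
    """camera centre, unit direction in world"""
    p=cv2.undistortPoints(np.array([[uv]],float),K(f),np.array(f["D"]))[0,0]
    d=np.array([p[0],p[1],1.])
    if "hand_eye" in f and s is not None:
        H=np.array(f["hand_eye"]);Rt=Ro.from_euler("xyz",s["tcp_rot"]).as_matrix()
        return Rt@H[:3,3]+s["eef_pos"],Rt@H[:3,:3]@d/np.linalg.norm(d)
    R=np.array(f["R"]);return -R.T@f["t"],R.T@d/np.linalg.norm(d)
def plane(f,uv,z,s=None):
    c,d=ray(f,uv,s);return c+d*(z-c[2])/d[2]
def tri(rs):
    A=sum(np.eye(3)-np.outer(d,d) for c,d in rs);b=sum((np.eye(3)-np.outer(d,d))@c for c,d in rs)
    x=np.linalg.solve(A,b);return x,[np.linalg.norm(np.cross(x-c,d)) for c,d in rs]
def proj(f,X):
    R=np.array(f["R"]);return cv2.projectPoints(np.array(X,float).reshape(-1,3),cv2.Rodrigues(R)[0],np.array(f["t"],float),K(f),np.array(f["D"]))[0][:,0]
def load(n): return pickle.load(open(n+".pkl","rb"))
E
python3 - <<'E'
from h import *
def crop(f,x0,y0,x1,y1,k):
    c=cv2.resize(f["img"][y0:y1,x0:x1],None,fx=k,fy=k,interpolation=cv2.INTER_CUBIC)
    for x in range((x0+9)//10*10,x1,10):
        cv2.line(c,((x-x0)*k,0),((x-x0)*k,6 if x%50 else 16),(255,255,255),1)
        if x%20==0: cv2.putText(c,str(x),((x-x0)*k+2,14),0,.35,(0,255,255),1)
    for y in range((y0+9)//10*10,y1,10):
        cv2.line(c,(0,(y-y0)*k),(6,(y-y0)*k),(255,255,255),1);cv2.putText(c,str(y),(8,(y-y0)*k+4),0,.35,(0,255,255),1)
    return c
t,s=load("top0"),load("side0")
o=np.zeros((600,800,3),np.uint8)
def put(c,x,y):
    h,w=c.shape[:2];o[y:y+h,x:x+w]=c[:600-y,:800-x]
put(crop(t,135,145,225,205,5),0,0)      # 450x300
put(crop(s,278,122,338,167,5),460,0)    # 300x225
put(crop(t,310,180,430,225,4),0,310)   # 480x180
put(crop(s,315,180,375,255,5),490,230)    # 300x375
cv2.imwrite("pics/c1.png",o)
# funnel rim by colour
for n,f in(("t",t),("s",s)):
    hsv=cv2.cvtColor(f["img"],cv2.COLOR_BGR2HSV)
    m=cv2.inRange(hsv,(108,130,30),(125,255,255))
    cs=sorted(cv2.findContours(m,0,1)[0],key=cv2.contourArea)[-3:]
    for c in cs: print(n,cv2.contourArea(c),cv2.boundingRect(c), cv2.fitEllipse(c) if len(c)>5 else 0)
E
```

```text
t 148.5 (526, 133, 9, 30) ((530.0997924804688, 148.44142150878906), (7.362602710723877, 35.39057540893555), 178.70680236816406)
t 181.5 (533, 95, 10, 32) ((537.9928588867188, 110.40279388427734), (7.961998462677002, 36.57746505737305), 178.54345703125)
t 767.0 (252, 145, 47, 52) ((270.2619323730469, 171.03358459472656), (47.70248031616211, 53.72011184692383), 76.12535858154297)
s 56.5 (179, 111, 7, 19) ((181.9599609375, 120.9498519897461), (4.766252040863037, 18.772958755493164), 169.8711700439453)
s 325.5 (0, 194, 12, 56) ((4.143644332885742, 219.31573486328125), (11.000714302062988, 53.62690353393555), 1.3863722085952759)
s 1075.0 (306, 148, 47, 34) ((329.33056640625, 163.69081115722656), (32.479644775390625, 43.739707946777344), 91.39119720458984)
```

View pics/c1.png

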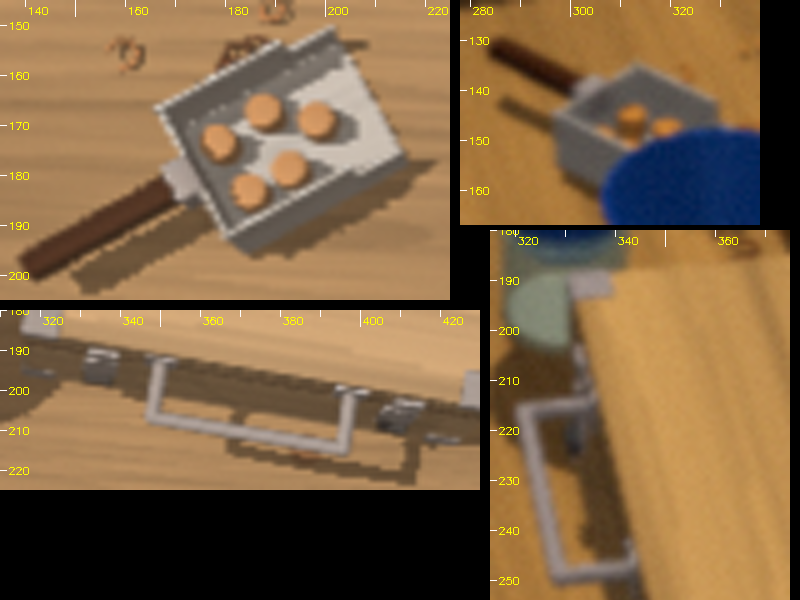

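The crops give these pixels. For the scoop handle, the tail is at top (140.4,198.6) / side (284,131) and the ferrule end at top (174,180) / side (303,140). The back wall's top corners are at top (166.4,166.4), (180.2,192.4) / side (313.6,135.2), (297.2,144.6). The lid bar's ends are at top (348,206.5), (396.5,214.5) / side (321.8,216), (328.4,249.4).

Run:
```python
from h import *
np.set_printoptions(precision=1,suppress=True)
t,s=load("top0"),load("side0")
P={}
for n,a,b in [("tail",(140.4,198.6),(284,131)),("ferr",(174,180),(303,140)),("backL",(166.4,166.4),(313.6,135.2)),("backR",(180.2,192.4),(297.2,144.6)),("barL",(348,206.5),(321.8,216)),("barR",(396.5,214.5),(328.4,249.4))]:
    P[n],e=tri([ray(t,a),ray(s,b)]);print(n,P[n],np.array(e))
for a,b in(("tail","ferr"),("backL","backR"),("barL","barR")):
    d=P[b]-P[a];print(a,b,np.linalg.norm(d),np.degrees(np.arctan2(d[1],d[0])))
# scoop plane fixes in top
print("tail z44",plane(t,(140.4,198.6),40),"ferr",plane(t,(174,180),40),"bl",plane(t,(166.4,166.4),45),"br",plane(t,(180.2,192.4),45))
print("mouth floor right corner",plane(t,(215.5,176),27))
print("bar z113", plane(t,(348,206.5),113.5),plane(t,(396.5,214.5),113.5))
for n,f,box in(("t",t,(235,135,310,210)),("s",s,(296,140,365,186))):
    x0,y0,x1,y1=box;im=f["img"][y0:y1,x0:x1].astype(int)
    m=((im[...,0]-im[...,2]>25)).astype(np.uint8)
    h=cv2.convexHull(max(cv2.findContours(m,0,1)[0],key=cv2.contourArea))[:,0]+[x0,y0]
    W=np.array([plane(f,p,146) for p in h.astype(float)])
    c,rr=cv2.minEnclosingCircle(W[:,:2].astype(np.float32));print(n,cv2.boundingRect(h.astype(np.int32)),c,rr)
# plugs
```

```text
tail [489.6 485.   31.6] [0.3 0.3]
ferr [544.9 390.6  40.2] [2.5 2.5]
backL [589.2 418.7  35.2] [0.8 0.8]
backR [513.9 369.7  37.4] [1.6 1.6]
barL [ 479.6 -109.6  109.5] [0.7 0.7]
barR [ 462.7 -241.1  110.7] [0. 0.]
tail ferr 109.6694901176787 -59.63131524900301
backL backR 89.92494906523716 -146.92637085518504
barL barR 132.56034029564606 -97.32176317614248
tail z44 [488.2 481.9  40. ] ferr [547.5 390.7  40. ] bl [585.7 415.6  45. ] br [510.6 367.5  45. ]
mouth floor right corner [568.2 274.4  27. ]
bar z113 [ 478.1 -109.3  113.5] [ 462.2 -240.6  113.5]
t (245, 145, 54, 53) (560.5140991210938, 100.6279296875) 73.48983764648438
s (306, 147, 47, 37) (553.0247802734375, 76.20313262939453) 95.20294952392578
```

```bash
cat > snap.py <<'E'
import sys;from h import *;from rig import r,eyes
n=sys.argv[1];s=r.sense();f=eyes.grab_frame("wrist");f["s"]=s
cv2.imwrite(f"pics/{n}.png",f["img"]);pickle.dump(f,open(n+".pkl","wb"))
print(s["clock"],s["eef_pos"].round(1),s["tcp_rot"].round(3),s["qpos"].round(2))
E
python3 -m inch '[[-0.05,-0.01,0,0,0,0,-1],[-0.05,-0.01,0,0,0,0,-1],[-0.05,-0.01,0,0,0,0,-1],[-0.05,-0.01,0,0,0,0,-1],[-0.05,-0.01,0,0,0,0,-1],[-0.05,-0.01,0,0,0,0,-1],[0,0,0,0,0,0,-1],[0,0,0,0,0,0,-1]]' 60
python3 snap.py w1
python3 -m inch '[[-0.05,-0.01,0,0,0,0,-1],[-0.05,-0.01,0,0,0,0,-1],[0,0,0,0,0,8.5,-1],[0,0,0,0,0,8.5,-1],[0,0,0,0,0,8.5,-1],[0,0,0,0,0,8.5,-1],[0,0,0,0,0,8.5,-1],[0,0,0,0,0,0,-1]]'
python3 snap.py w2
python3 - <<'E'
from h import *
a,b=load("w1"),load("w2");print(np.array(a["hand_eye"]).round(2),a["fx"],a["cx"],a["cy"],a["D"])
cv2.imwrite("pics/w12.png",np.vstack([a["img"],b["img"]])[:, :])
o=np.zeros((300,800,3),np.uint8)
cv2.imwrite("pics/w12.png",np.hstack([cv2.resize(x["img"],(400,250)) for x in(a,b)]))
E
```

```text
clock: 0.9
eef_pos: [425.7, 475.0, 247.7]
tcp_rot: [-3.141, -0.001, 2.889]
contact_force: [-1.1, 0.0, -0.9]
opening: 1.002
grasp_force: 0.0
0.9 [425.7 475.  247.7] [-3.141e+00 -1.000e-03  2.889e+00] [ 0.84  0.37  1.6   0.    1.16 -0.48]
clock: 1.75
eef_pos: [513.6, 433.9, 248.1]
tcp_rot: [-3.141, -0.0, 2.15]
contact_force: [-0.7, -0.4, 0.5]
opening: 1.005
grasp_force: 0.0
1.75 [513.6 433.9 248.1] [-3.141 -0.     2.15 ] [0.7  0.43 1.52 0.   1.19 0.12]
[[  -0.     -0.96   -0.28   71.63]
 [   1.     -0.      0.     -0.49]
 [  -0.     -0.28    0.96 -125.59]
 [   0.      0.      0.      1.  ]] 324.96624082799184 323.8979374287475 199.30638141694726 [-0.04006766  0.          0.          0.          0.        ]
```

View pics/w12.png

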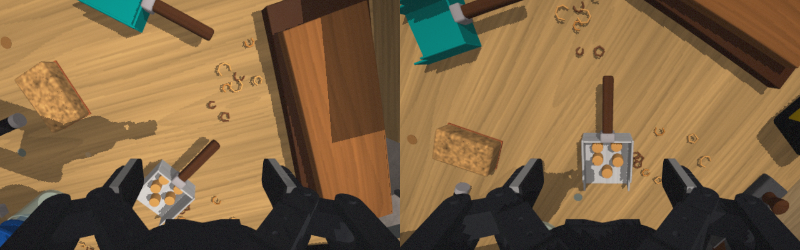

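The wrist picture from the second place shows the handle running straight up the image, from its tail at about (331,123) to the ferrule at (331,214) in full-size pixels. In the first it runs from (344,229) to (298,283). The plugs are in the bowl in both.

Run:
```python
from h import *
np.set_printoptions(precision=1,suppress=True)
R={}
for n,box in(("w1",(280,210,362,300)),("w2",(310,110,352,225))):
    f=load(n);x0,y0,x1,y1=box;im=f["img"][y0:y1,x0:x1];hsv=cv2.cvtColor(im,cv2.COLOR_BGR2HSV)
    m=((hsv[...,2]<120)&(hsv[...,1]>100)&((hsv[...,0]<10)|(hsv[...,0]>170))).astype(np.uint8)
    c=max(cv2.findContours(m,0,1)[0],key=cv2.contourArea)
    rc=cv2.minAreaRect(c);b=cv2.boxPoints(rc)+[x0,y0];print(n,rc,cv2.contourArea(c))
    L=sorted([(np.linalg.norm(b[i]-b[(i+1)%4]),(b[i]+b[(i+1)%4])/2) for i in range(4)],key=lambda q:q[0])
    e=sorted([L[0][1],L[1][1]],key=lambda p:p[1]);R[n]=e;print(e)
a,b=load("w1"),load("w2")
Q=[]
for i,nm in enumerate(("tail","ferrule")):
    X,e=tri([ray(a,R["w1"][i],a["s"]),ray(b,R["w2"][i],b["s"])]);print(nm,X,np.array(e))
    p=plane(b,R["w2"][i],44,b["s"]);q=plane(a,R["w1"][i],44,a["s"]);print("z44",p,q);Q.append((p+q)/2)
d=Q[1]-Q[0];print(np.linalg.norm(d),np.degrees(np.arctan2(d[1],d[0])))
u=d/np.linalg.norm(d);print("grip",Q[0]+u*65, "origin",Q[0]+u*165,"lip",Q[0]+u*220)
# funnel check in side view
s=load("side0");th=np.linspace(0,2*np.pi,60)
for c in((560.5,100.6),):
    P=proj(s,[(c[0]+74.5*np.cos(t),c[1]+74.5*np.sin(t),146) for t in th]);print(P.min(0),P.max(0))
```

```text
w1 ((36.0, 40.5), (5.0, 2.0), 90.0) 4.0
[array([316., 248.]), array([316., 253.])]
w2 ((16.75, 100.75001525878906), (1.8973664045333862, 4.110960960388184), 71.56504821777344) 3.5
[array([328.7, 210.1]), array([324.8, 211.4])]
tail [533.9 417.9   5.5] [25. 25.]
z44 [538.7 405.   44. ] [502.6 445.7  44. ]
ferrule [526.8 421.   33.2] [23.9 23.9]
z44 [536.  401.5  44. ] [508.5 444.1  44. ]
2.992478922205746 -57.808559998410495
grip [555.3 370.3  44. ] origin [608.5 285.7  44. ] lip [637.9 239.1  44. ]
[305.1 146. ] [352.9 173.7]
```

```bash
cat > hd.py <<'E'
from h import *
np.set_printoptions(precision=1,suppress=True)
R={}
for n,box in(("w1",(292,210,366,292)),("w2",(318,112,346,222))):
    f=load(n);x0,y0,x1,y1=box;im=f["img"][y0:y1,x0:x1].astype(int)
    print(n,f["img"][[225,250,165][0 if n=="w1" else 2],320:345:3].tolist() if n=="w2" else f["img"][256,300:340:5].tolist())
    g=im.sum(2);m=((g<190)&(im[...,2]>1.6*im[...,0])).astype(np.uint8)
    m=cv2.morphologyEx(m,cv2.MORPH_OPEN,np.ones((3,3)))
    c=max(cv2.findContours(m,0,1)[0],key=cv2.contourArea)
    rc=cv2.minAreaRect(c);b=cv2.boxPoints(rc)+[x0,y0];print(rc,cv2.contourArea(c))
    L=sorted([(np.linalg.norm(b[i]-b[(i+1)%4]),(b[i]+b[(i+1)%4])/2) for i in range(4)],key=lambda q:q[0])
    e=sorted([L[0][1],L[1][1]],key=lambda p:p[1]);R[n]=e;print(e)
a,b=load("w1"),load("w2")
Q=[]
for i,nm in enumerate(("tail","ferrule")):
    X,e=tri([ray(a,R["w1"][i],a["s"]),ray(b,R["w2"][i],b["s"])]);print(nm,X,np.array(e))
    p=plane(b,R["w2"][i],44,b["s"]);q=plane(a,R["w1"][i],44,a["s"]);print("z44",p,q);Q.append((p+q)/2)
d=Q[1]-Q[0];print(np.linalg.norm(d),np.degrees(np.arctan2(d[1],d[0])))
u=d/np.linalg.norm(d);print("grip",Q[0]+u*65, "origin",Q[0]+u*165,"lip",Q[0]+u*220)
E
python3 hd.py
python3 - <<'E'
from h import *
a,b=load("w1"),load("w2")
cv2.imwrite("pics/hd.png",np.hstack([cv2.resize(a["img"][200:350,200:366],None,fx=2.4,fy=2.4),cv2.resize(b["img"][112:310,290:380],None,fx=360/198,fy=360/198)]))
E
```

```text
w1 [[59, 91, 117], [85, 137, 175], [20, 39, 57], [35, 52, 88], [38, 55, 92], [34, 53, 90], [42, 65, 100], [95, 149, 191]]
((25.345844268798828, 41.286773681640625), (7.7397685050964355, 74.96659851074219), 46.005088806152344) 380.5
[array([344.3, 225.3]), array([290.4, 277.3])]
w2 [[56, 89, 114], [49, 74, 98], [25, 44, 71], [32, 52, 84], [29, 44, 77], [33, 49, 79], [33, 47, 81], [68, 108, 139], [81, 132, 171]]
((13.815985679626465, 54.51665496826172), (16.955652236938477, 91.22590637207031), 1.1691392660140991) 1405.0
[array([332.7, 120.9]), array([330.9, 212.1])]
tail [491.8 482.9  24.7] [1.3 1.3]
z44 [490.8 484.7  44. ] [484.3 482.2  44. ]
ferrule [548.4 397.5  11.3] [2. 2.]
z44 [541.9 404.3  44. ] [530.7 408.   44. ]
91.40030279178497 -57.789424231071656
grip [522.2 428.5  44. ] origin [575.5 343.9  44. ] lip [604.8 297.3  44. ]
```

View pics/hd.png

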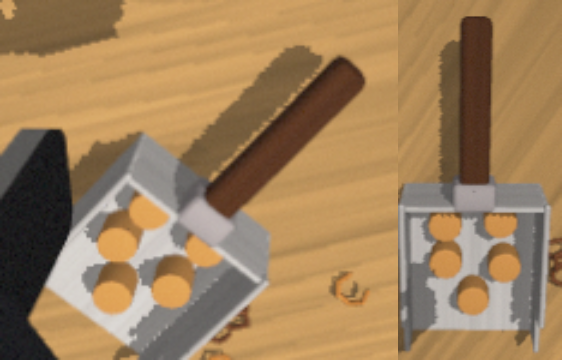

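The enlarged pictures show the tail's top edge at w1 (344,229) / w2 (333.5,121.4), and the joint of wood and ferrule at w1 (291.3,282.9) / w2 (331.8,211.6).

Run:
```python
from h import *
np.set_printoptions(precision=1,suppress=True)
a,b,t=load("w1"),load("w2"),load("top0")
for nm,p,q,tt in(("tail",(344,229),(333.5,121.4),(140.4,198.6)),("joint",(291.3,282.9),(331.8,211.6),(168.6,183))):
    X,e=tri([ray(a,p,a["s"]),ray(b,q,b["s"]),ray(t,tt)]);print(nm,X,np.array(e),plane(a,p,44,a["s"]),plane(b,q,44,b["s"]),plane(t,tt,44))
```

```text
tail [490.7 482.8  37.2] [2.1 2.3 1.9] [488.4 480.9  44. ] [491.7 484.7  44. ] [487.4 480.4  44. ]
joint [540.4 405.3  40.1] [0.6 2.8 2.5] [537.9 407.   44. ] [542.4 405.4  44. ] [536.9 404.2  44. ]
```

```bash
cat > d.py <<'E'
import sys;from h import *;from rig import r
s=r.sense();Rt=Ro.from_euler("xyz",s["tcp_rot"]).as_matrix()
np.set_printoptions(precision=1,suppress=True)
T=np.array(eval(sys.argv[1]),float)
if len(sys.argv)>2: T=T+Rt[:,2]*float(sys.argv[2])
print("t",s["clock"],"tool delta mm",Rt.T@(T-s["eef_pos"]),"axes x,y,z",Rt.T.round(2).tolist(),"q",s["qpos"].round(2))
E
python3 -m inch '[[0,0,0,0,-7.5,0,-1],[0,0,0,0,-7.5,0,-1],[0,0,0,0,-7.5,0,-1],[0,0,0,0,-7.5,0,-1],[0,0,0,0,0,0,-1],[0,0,0,0,0,0,-1]]'
python3 d.py '(525.5,426.7,34.3)'; python3 d.py '(525.5,426.7,34.3)' -80
```

```text
clock: 2.4
eef_pos: [514.1, 433.7, 247.6]
tcp_rot: [-3.138, 0.521, 2.156]
contact_force: [0.5, -0.4, -0.2]
opening: 1.004
grasp_force: 0.0
t 2.4 tool delta mm [ 95.7   6.3 191. ] axes x,y,z [[-0.48, 0.72, -0.5], [0.83, 0.55, -0.0], [0.27, -0.42, -0.87]] q [ 0.9  0.5  1.5 -0.5  1.4  0.5]
t 2.4 tool delta mm [ 95.7   6.3 111. ] axes x,y,z [[-0.48, 0.72, -0.5], [0.83, 0.55, -0.0], [0.27, -0.42, -0.87]] q [ 0.9  0.5  1.5 -0.5  1.4  0.5]
```

```bash
python3 -m inch '[[0.024,0.0015,0.028,0,0,0,-1],[0.024,0.0015,0.028,0,0,0,-1],[0.024,0.0015,0.028,0,0,0,-1],[0.024,0.0015,0.027,0,0,0,-1],[0,0,0.02,0,0,0,-1],[0,0,0.02,0,0,0,-1],[0,0,0,0,0,0,-1]]'
python3 d.py '(525.5,426.7,34.3)'; python3 snap.py w3
```

```text
clock: 3.1
eef_pos: [516.2, 439.7, 67.8]
tcp_rot: [-3.137, 0.523, 2.151]
contact_force: [-0.5, 0.7, 0.7]
opening: 1.0
grasp_force: 0.0
t 3.1 tool delta mm [ 2.9  0.8 37. ] axes x,y,z [[-0.47, 0.72, -0.5], [0.84, 0.55, -0.0], [0.27, -0.42, -0.87]] q [ 0.9  0.7  1.5 -0.5  1.1  0.7]
3.1 [516.2 439.7  67.8] [-3.137  0.523  2.151] [ 0.93  0.73  1.54 -0.54  1.13  0.65]
```

View pics/w3.png

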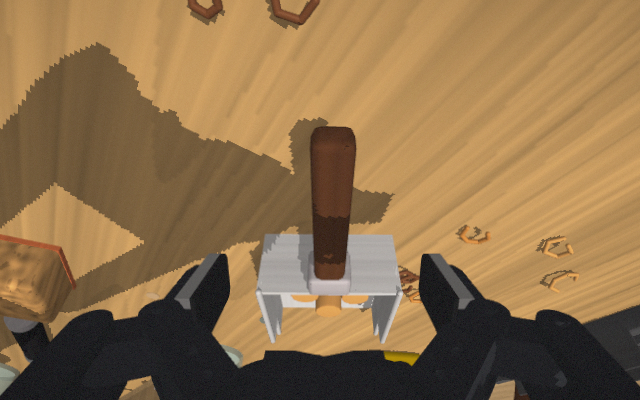

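Handle sits between the fingers (column 332, jaws' middle 325); advancing and gripping.

```bash
python3 -m inch '[[0.003,0.001,0.02,0,0,0,-1],[0,0,0.017,0,0,0,-1],[0,0,0,0,0,0,-1],[0,0,0,0,0,0,0],[0,0,0,0,0,0,0.5],[0,0,0,0,0,0,1],[0,0,0,0,0,0,1],[0,0,0,0,0,0,1]]' 60
python3 -m inch '[[0,0,0,0,0,0,1],[0,0,0,0,0,0,1],[0,0,0,0,0,0,1]]' 110
python3 d.py '(525.5,426.7,34.3)'
```

```text
clock: 3.95
eef_pos: [525.6, 430.0, 36.4]
tcp_rot: [3.141, 0.523, 2.15]
contact_force: [-0.5, 0.6, 2.4]
opening: 0.199
grasp_force: 59.7
clock: 4.25
eef_pos: [525.6, 429.9, 36.5]
tcp_rot: [3.141, 0.523, 2.15]
contact_force: [-2.7, 1.3, 5.9]
opening: 0.187
grasp_force: 107.3
t 4.25 tool delta mm [-1.2 -1.9  3.2] axes x,y,z [[-0.47, 0.72, -0.5], [0.84, 0.55, 0.0], [0.27, -0.42, -0.87]] q [ 0.9  0.8  1.6 -0.6  1.1  0.7]
```

```bash
python3 -m inch '[[-0.008,0,-0.013,0,0,0,1],[-0.015,0,-0.026,0,0,0,1],[-0.018,0,-0.031,0,0,0,1],[-0.018,0,-0.031,0,0,0,1],[-0.018,0,-0.031,0,0,0,1],[-0.018,0,-0.031,0,0,0,1],[-0.015,0,-0.026,0,0,0,1],[-0.008,0,-0.013,0,0,0,1]]'
python3 -m inch '[[0,0,0,0,0,0,1],[0,0,0,0,0,0,1]]'
python3 d.py '(476.6,229.8,273)'; python3 snap.py w4
python3 - <<'E'
from h import *
from rig import eyes
f=eyes.grab_frame("side");cv2.imwrite("pics/s4.png",np.hstack([f["img"][20:300,200:480],cv2.resize(load("w4")["img"],(448,280))]))
E
```

```text
clock: 5.05
eef_pos: [526.7, 429.0, 273.5]
tcp_rot: [3.138, 0.522, 2.148]
contact_force: [-0.6, 0.4, -1.7]
opening: 0.188
grasp_force: 107.7
clock: 5.25
eef_pos: [525.8, 428.1, 268.7]
tcp_rot: [-3.14, 0.523, 2.151]
contact_force: [-0.5, 0.1, -2.1]
opening: 0.191
grasp_force: 107.7
t 5.25 tool delta mm [-122.5 -149.7   66. ] axes x,y,z [[-0.47, 0.72, -0.5], [0.84, 0.55, -0.0], [0.27, -0.42, -0.87]] q [ 0.9  0.5  1.4 -0.5  1.4  0.5]
5.25 [525.8 428.1 268.7] [-3.14   0.523  2.151] [ 0.91  0.51  1.44 -0.5   1.4   0.47]
```

View pics/s4.png

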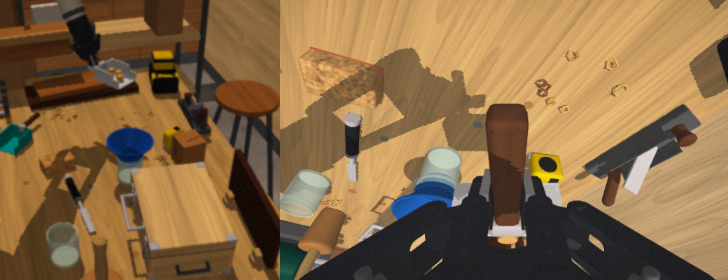

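The scoop came up level with the plugs still in it, and the funnel is undisturbed at (130,145) in the side crop. Moving to the funnel and tilting 30°.

```bash
python3 -m inch '[[-0.01,-0.012,0.005,0,0,0,1],[-0.02,-0.025,0.011,0,0,0,1],[-0.02,-0.025,0.011,0,0,0,1],[-0.02,-0.025,0.011,0,0,0,1],[-0.02,-0.025,0.011,0,0,0,1],[-0.02,-0.025,0.011,0,0,0,1],[-0.012,-0.013,0.006,0,0,0,1],[0,0,0,0,0,0,1]]'
python3 -m inch '[[0,0,0,0,4,0,1],[0,0,0,0,4,0,1],[0,0,0,0,4,0,1],[0,0,0,0,4,0,1],[0,0,0,0,4,0,1],[0,0,0,0,0,0,1],[0,0,0,0,0,0,1]]'
python3 d.py '(476.6,229.8,273)'
python3 - <<'E'
from h import *
from rig import eyes
f=eyes.grab_frame("side");g=eyes.grab_frame("top");cv2.imwrite("pics/s5.png",np.hstack([cv2.resize(x,(400,400),interpolation=2) for x in (f["img"][60:230,230:400],g["img"][100:240,180:320])]))
E
```

```text
clock: 6.15
eef_pos: [475.2, 227.8, 272.6]
tcp_rot: [-3.138, 0.524, 2.15]
contact_force: [-0.1, 0.4, -1.8]
opening: 0.187
grasp_force: 107.9
clock: 6.85
eef_pos: [476.8, 230.3, 273.0]
tcp_rot: [-3.14, 0.176, 2.149]
contact_force: [-0.3, -0.7, -2.3]
opening: 0.191
grasp_force: 107.7
t 6.85 tool delta mm [-0.3 -0.4  0.1] axes x,y,z [[-0.54, 0.82, -0.18], [0.84, 0.55, -0.0], [0.09, -0.15, -0.98]] q [ 0.6  0.2  1.8 -0.2  1.1  0.1]
```

View pics/s5.png

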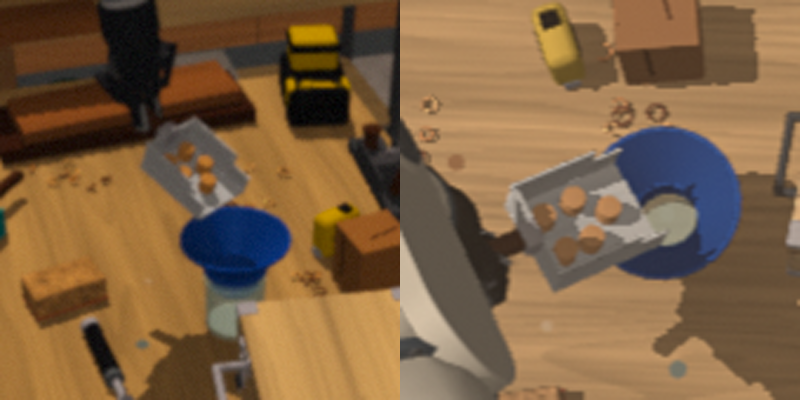

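At 20° tilt all five plugs are still in the bowl, with the lip over the near part of the funnel (top crop (640,225), funnel centre (665,200)). Tilting on.

```bash
python3 -m inch '[[-0.005,0,-0.004,0,4,0,1],[-0.005,0,-0.004,0,4,0,1],[-0.005,0,-0.004,0,4,0,1],[-0.005,0,-0.004,0,4,0,1],[-0.006,0,-0.004,0,4,0,1],[0,0,0,0,0,0,1],[0,0,0,0,0,0,1],[0,0,0,0,0,0,1]]' 
python3 -m inch '[[-0.0044,0,-0.0038,0,2,0,1],[-0.0044,0,-0.0038,0,2,0,1],[-0.0044,0,-0.0038,0,2,0,1],[-0.0044,0,-0.0038,0,2,0,1],[-0.0044,0,-0.0038,0,2,0,1],[0,0,0,0,0,0,1],[0,0,0,0,0,0,1],[0,0,0,0,0,0,1]]'
python3 -m inch '[[-0.0044,0,-0.0038,0,2,0,1],[-0.0044,0,-0.0038,0,2,0,1],[-0.0044,0,-0.0038,0,2,0,1],[-0.0044,0,-0.0038,0,2,0,1],[-0.0044,0,-0.0038,0,2,0,1],[0,0,0,0,0,0,1],[0,0,0,0,0,0,1],[0,0,0,0,0,0,1]]'
python3 d.py '(520.2,162.7,313)'
python3 - <<'E'
from h import *
from rig import eyes
f=eyes.grab_frame("side");g=eyes.grab_frame("top");cv2.imwrite("pics/s6.png",np.hstack([cv2.resize(x,(400,400),interpolation=2) for x in (f["img"][60:230,230:400],g["img"][100:240,180:320])]))
E
```

```text
clock: 7.75
eef_pos: [489.8, 209.9, 294.0]
tcp_rot: [-3.141, -0.173, 2.151]
contact_force: [0.1, 0.0, -1.5]
opening: 0.19
grasp_force: 107.8
clock: 8.55
eef_pos: [504.1, 188.3, 307.4]
tcp_rot: [-3.141, -0.348, 2.151]
contact_force: [-0.1, 0.5, -1.7]
opening: 0.19
grasp_force: 107.9
clock: 9.35
eef_pos: [519.7, 164.5, 315.9]
tcp_rot: [-3.142, -0.523, 2.15]
contact_force: [0.1, 0.1, -2.3]
opening: 0.189
grasp_force: 107.9
t 9.35 tool delta mm [-3.  -0.5  1.6] axes x,y,z [[-0.47, 0.72, 0.5], [0.84, 0.55, -0.0], [-0.27, 0.42, -0.87]] q [ 0.   0.3  1.6  0.5  1.5 -0.6]
```

View pics/s6.png

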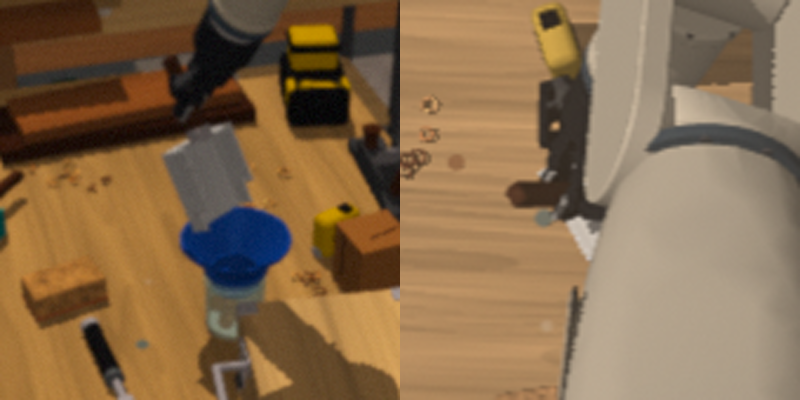

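At 60° the bowl's inside (205,175) looks bare, and the funnel and jar are unmoved. I'll go on to 75° with a shake so that nothing sticks, then back off.

```bash
python3 -m inch '[[-0.0094,0,-0.0087,0,3.75,0,1],[-0.0094,0,-0.0087,0,3.75,0,1],[-0.0094,0,-0.0087,0,3.75,0,1],[-0.0094,0,-0.0087,0,3.75,0,1],[0,0,0,0,0,0,1],[0,0.008,0,0,0,0,1],[0,-0.008,0,0,0,0,1],[0,0,0,0,0,0,1]]' 
python3 -m inch '[[0,0,0,0,0,0,1],[0.0094,0,0.0057,0,-3.75,0,1],[0.0094,0,0.0057,0,-3.75,0,1],[0.0094,0,0.0057,0,-3.75,0,1],[0.0094,0,0.0057,0,-3.75,0,1],[0.009,0,0.006,0,-4,0,1],[0.009,0,0.006,0,-4,0,1],[0.009,0,0.006,0,-4,0,1]]'
python3 -m inch '[[0.009,0,0.004,0,-4,0,1],[0.008,0,0,0,-4,0,1],[0.008,0,0,0,-5,0,1],[0.008,0,0,0,-5,0,1],[0.008,0,0,0,-6,0,1],[0.008,0,0,0,-6,0,1],[0.008,0,0,0,-7.5,0,1],[0.008,0,0,0,-7.5,0,1]]'
python3 -m inch '[[0.01,0,0,0,-7.5,0,1],[0.01,0,0,0,-7.5,0,1],[0.02,0.02,0,0,0,0,1],[0.02,0.02,0,0,0,0,1],[0.02,0.02,0,0,0,0,1],[0,0,0,0,0,0,1],[0,0,0,0,0,0,1]]'
python3 d.py '(525.8,428.1,200)'
python3 - <<'E'
from h import *
from rig import eyes
np.set_printoptions(precision=1,suppress=True)
s,t=eyes.grab_frame("side"),eyes.grab_frame("top")
pickle.dump(s,open("s7.pkl","wb"));pickle.dump(t,open("t7.pkl","wb"))
a=s["img"][130:230,280:380];b=t["img"][100:240,180:320]
w=cv2.resize(s["img"][60:230,200:400],(400,340),interpolation=2)
o=np.zeros((600,800,3),np.uint8);o[:400,:400]=cv2.resize(a,(400,400),interpolation=2);o[:400,400:]=cv2.resize(b,(400,400),interpolation=2)
o[400:,:]=cv2.resize(t["img"][90:230,80:640],(800,200),interpolation=2)
cv2.imwrite("pics/s7.png",o)
E
```

```text
clock: 10.25
eef_pos: [546.5, 122.5, 322.8]
tcp_rot: [3.141, -0.784, 2.152]
contact_force: [0.2, -0.4, -0.3]
opening: 0.188
grasp_force: 107.9
clock: 11.05
eef_pos: [505.7, 185.8, 324.9]
tcp_rot: [3.14, -0.311, 2.151]
contact_force: [0.3, 0.5, -1.0]
opening: 0.19
grasp_force: 107.9
clock: 11.85
eef_pos: [470.5, 240.2, 323.5]
tcp_rot: [3.137, 0.475, 2.148]
contact_force: [-0.8, -1.1, -2.7]
opening: 0.186
grasp_force: 108.0
clock: 12.55
eef_pos: [486.6, 324.0, 271.4]
tcp_rot: [-3.141, 0.733, 2.151]
contact_force: [-0.0, -0.4, -0.2]
opening: 0.189
grasp_force: 107.9
t 12.55 tool delta mm [96.5 89.8  9.1] axes x,y,z [[-0.41, 0.62, -0.67], [0.84, 0.55, -0.0], [0.37, -0.56, -0.74]] q [ 0.9  0.4  1.7 -0.7  1.4  0.6]
```

View pics/s7.png

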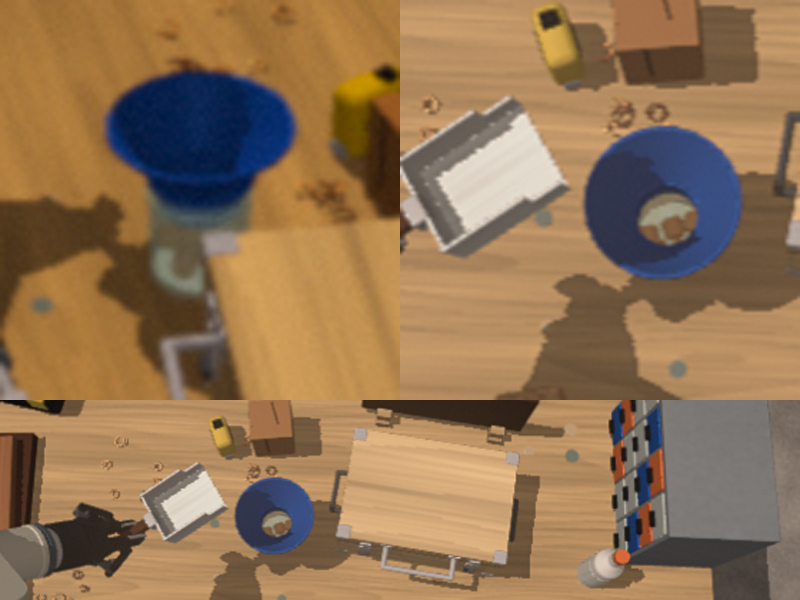

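The scoop is empty, and plugs show at the bottom of the jar through the spout (668,222). The funnel is seated, and I see no strays. Levelling the scoop and going back over its old place.

```bash
python3 -m inch '[[0.02,0.02,0,0,6,0,1],[0.02,0.02,0,0,6,0,1],[0.02,0.02,0,0,0,0,1],[0,0,0,0,0,0,1],[0,0,0,0,0,0,1]]'
python3 d.py '(525.6,430,80)';python3 d.py '(525.6,430,36.5)'; python3 -c "
from rig import r;print(r.sense()['tcp_rot'])"
```

```text
clock: 13.15
eef_pos: [510.6, 396.4, 236.9]
tcp_rot: [-3.141, 0.524, 2.15]
contact_force: [-0.5, -0.4, -2.0]
opening: 0.189
grasp_force: 107.9
t 13.15 tool delta mm [ 95.8  31.  125.8] axes x,y,z [[-0.47, 0.72, -0.5], [0.84, 0.55, -0.0], [0.27, -0.42, -0.87]] q [ 0.9  0.5  1.6 -0.5  1.3  0.5]
t 13.15 tool delta mm [117.6  31.  163.5] axes x,y,z [[-0.47, 0.72, -0.5], [0.84, 0.55, -0.0], [0.27, -0.42, -0.87]] q [ 0.9  0.5  1.6 -0.5  1.3  0.5]
[-3.14112105  0.52414031  2.14973543]
```

```bash
python3 -m inch '[[0.016,0.0052,0.021,0,0,0,1],[0.016,0.0052,0.021,0,0,0,1],[0.016,0.0052,0.021,0,0,0,1],[0.016,0.0052,0.021,0,0,0,1],[0.016,0.0052,0.021,0,0,0,1],[0.016,0.0052,0.021,0,0,0,1],[0.006,0,0.01,0,0,0,1],[0.005,0,0.009,0,0,0,1]]'
python3 -m inch '[[0.005,0,0.009,0,0,0,1],[0.004,0,0.007,0,0,0,1],[0,0,0,0,0,0,1],[0,0,0,0,0,0,1]]'
python3 d.py '(525.6,430,36.5)'
```

```text
clock: 13.95
eef_pos: [525.6, 430.4, 57.4]
tcp_rot: [-3.141, 0.524, 2.15]
contact_force: [-0.4, 0.3, -0.8]
opening: 0.186
grasp_force: 108.0
clock: 14.35
eef_pos: [526.2, 431.0, 39.5]
tcp_rot: [3.141, 0.524, 2.15]
contact_force: [0.1, -0.1, -1.6]
opening: 0.19
grasp_force: 108.0
t 14.35 tool delta mm [ 1.  -1.   2.8] axes x,y,z [[-0.47, 0.72, -0.5], [0.84, 0.55, 0.0], [0.27, -0.42, -0.87]] q [ 0.9  0.8  1.6 -0.6  1.1  0.7]
```

```bash
python3 -m inch '[[0.0009,0,0.0015,0,0,0,1],[0.0009,0,0.0015,0,0,0,1],[0.0002,0,0.0004,0,0,0,1],[0,0,0,0,0,0,1],[0,0,0,0,0,0,1]]' 40
python3 -m inch '[[0,0,0,0,0,0,0.4],[0,0,0,0,0,0,0],[0,0,0,0,0,0,-1],[0,0,0,0,0,0,-1],[0,0,0,0,0,0,-1],[0,0,-0.02,0,0,0,-1],[0,0,-0.04,0,0,0,-1],[0,0,-0.04,0,0,0,-1]]'
python3 -m inch '[[0,0,-0.05,0,0,0,-1],[0,0,-0.05,0,0,0,-1],[0,0,-0.05,0,0,0,-1],[0,0,0,0,0,0,-1]]'
python3 d.py '(471,-175,220)'; python3 snap.py w8
python3 - <<'E'
from h import *
from rig import eyes
t=eyes.grab_frame("top");t0=load("top0");print("top diff funnel",np.abs(t["img"][140:200,243:301].astype(int)-t0["img"][140:200,243:301]).mean())
g=cv2.inRange(cv2.cvtColor(load("w8")["img"],cv2.COLOR_BGR2HSV),(0,0,150),(180,45,255));c=max(cv2.findContours(g,0,1)[0],key=cv2.contourArea);print(cv2.contourArea(c),cv2.boundingRect(c))
E
```

```text
clock: 14.85
eef_pos: [526.3, 431.4, 36.4]
tcp_rot: [3.14, 0.524, 2.149]
contact_force: [-2.5, 0.4, 5.4]
opening: 0.185
grasp_force: 109.3
clock: 15.65
eef_pos: [498.2, 472.5, 122.0]
tcp_rot: [-3.139, 0.524, 2.15]
contact_force: [0.9, 0.9, -0.9]
opening: 1.003
grasp_force: 0.0
clock: 16.05
eef_pos: [457.4, 540.4, 258.7]
tcp_rot: [3.13, 0.518, 2.147]
contact_force: [0.6, 0.2, 0.3]
opening: 0.999
grasp_force: 0.0
t 16.05 tool delta mm [-508.3 -382.2  330.2] axes x,y,z [[-0.47, 0.73, -0.5], [0.84, 0.55, 0.01], [0.28, -0.41, -0.87]] q [ 1.1  0.6  1.3 -0.5  1.5  0.6]
16.05 [457.4 540.4 258.7] [3.13  0.518 2.147] [ 1.07  0.6   1.31 -0.46  1.49  0.59]
top diff funnel 5.723467432950192
2581.5 (285, 176, 72, 66)
```

```bash
python3 -m inch '[[0,0,0,0,7.5,0,-1],[0,0,0,0,7.5,0,-1],[0,0,0,0,7.5,0,-1],[0,0,0,0,7.2,0,-1],[0,0,0,0,0,8.4,-1],[0,0,0,0,0,8.4,-1],[0,0,0,0,0,8.4,-1],[0,0,0,0,0,8.4,-1]]'
python3 -m inch '[[0,0,0,0,0,6.3,-1],[0,0,0,0,0,0,-1]]'
python3 d.py '(471,-175,250)';  python3 -c "
from rig import r;print(r.sense()['tcp_rot'])"
```

```text
clock: 16.95
eef_pos: [457.6, 533.8, 249.3]
tcp_rot: [3.141, 0.007, 1.556]
contact_force: [0.6, -0.0, -0.6]
opening: 0.999
grasp_force: 0.0
clock: 17.15
eef_pos: [457.5, 534.2, 249.5]
tcp_rot: [3.14, 0.007, 1.451]
contact_force: [-0.7, 0.8, -0.4]
opening: 1.0
grasp_force: 0.0
t 17.15 tool delta mm [-702.4   98.1    4.5] axes x,y,z [[0.12, 0.99, -0.01], [0.99, -0.12, 0.0], [0.0, -0.01, -1.0]] q [ 0.9  0.5  1.4 -0.   1.2  1. ]
[3.13985223 0.00688335 1.45099723]
```

```bash
python3 -m inch '[[-0.044,0.006,0,0,0,0,-1],[-0.044,0.006,0,0,0,0,-1],[-0.044,0.006,0,0,0,0,-1],[-0.044,0.006,0,0,0,0,-1],[-0.044,0.006,0,0,0,0,-1],[-0.044,0.006,0,0,0,0,-1],[-0.044,0.006,0,0,0,0,-1],[-0.044,0.006,0,0,0,0,-1]]'
python3 -m inch '[[-0.044,0.006,0,0,0,0,-1],[-0.044,0.006,0,0,0,0,-1],[-0.044,0.006,0,0,0,0,-1],[-0.044,0.006,0,0,0,0,-1],[0,0,0,0,0,0,-1],[0,0,0,0,0,0,-1]]'
python3 snap.py b1
python3 -m inch '[[-0.044,0.006,0,0,0,0,-1],[-0.044,0.006,0,0,0,0,-1],[-0.044,0.006,0,0,0,0,-1],[-0.03,0.006,0,0,0,0,-1],[0,0,0,0,0,0,-1],[0,0,0,0,0,0,-1]]'
python3 snap.py b2
python3 - <<'E'
from h import *
np.set_printoptions(precision=1,suppress=True)
# predicted bar pixels and candidates (grey, unsaturated, bright lines)
barL,barR=np.array([479,-109.4,113.5]),np.array([462.4,-241,113.5])
for n in("b1","b2"):
    f=load(n);s=f["s"];H=np.array(f["hand_eye"]);Rt=Ro.from_euler("xyz",s["tcp_rot"]).as_matrix()
    for X in(barL,(barL+barR)/2,barR):
        c=H[:3,:3].T@(Rt.T@(X-s["eef_pos"])-H[:3,3])
        u=cv2.projectPoints(c[None],np.zeros(3),np.zeros(3),K(f),np.array(f["D"]))[0][0,0];print(n,"pred",u,end=" ")
    hsv=cv2.cvtColor(f["img"],cv2.COLOR_BGR2HSV);print()
    m=cv2.inRange(hsv,(0,0,110),(180,50,255));k,lab,st,ce=cv2.connectedComponentsWithStats(m)
    for i in range(1,k):
        if st[i,4]>150: print(st[i],ce[i])
E
```

```text
clock: 17.95
eef_pos: [463.3, 178.1, 252.3]
tcp_rot: [3.139, 0.005, 1.457]
contact_force: [0.5, 0.2, 0.5]
opening: 1.0
grasp_force: 0.0
clock: 18.55
eef_pos: [466.8, 1.6, 253.3]
tcp_rot: [3.14, 0.004, 1.453]
contact_force: [-0.2, 0.4, 0.3]
opening: 1.001
grasp_force: 0.0
18.55 [466.8   1.6 253.3] [3.14  0.004 1.453] [ 0.    0.1   1.95 -0.    1.09  0.12]
clock: 19.2
eef_pos: [472.3, -160.0, 254.2]
tcp_rot: [3.139, 0.003, 1.455]
contact_force: [-0.6, 0.3, -0.4]
opening: 1.001
grasp_force: 0.0
19.2 [ 472.3 -160.   254.2] [3.139e+00 3.000e-03 1.455e+00] [-0.33  0.15  1.89 -0.    1.1  -0.21]
b1 pred [349.8 302.3] b1 pred [347.7 358.6] b1 pred [345.7 407.8] 
[392  31  51  62 823] [423.1  58.2]
[197  55  27  17 302] [210.1  62.4]
[271  87  16  17 200] [278.8  95.2]
[   0  135   52  163 4675] [ 23.6 218.3]
[ 236  164   46  107 1507] [259. 223.]
[403 209  33  33 968] [418.3 225. ]
[628 210  12  31 190] [636.  226.3]
[383 227  15  48 178] [391.8 252.7]
[178 254  41  48 563] [196.5 277.5]
[430 254  41  49 583] [451.3 278. ]
[ 212  296   32   60 1073] [228.7 325.3]
[348 297  43  53 397] [361.8 310.8]
b2 pred [323.9 129.6] b2 pred [323.2 208. ] b2 pred [322.6 276.4] 
[383   0  37  28 994] [401.   13.4]
[ 206   20   49  125 1998] [229.   86.5]
[ 320  124   53  156 2464] [333.3 198. ]
[ 106  173  107   99 4279] [173.4 215.3]
```

Run:
```python
from h import *
np.set_printoptions(precision=1,suppress=True)
D={}
for n,rows,x0,x1 in(("b1",range(300,350,6),335,395),("b2",range(122,284,10),310,380)):
    f=load(n);m=cv2.inRange(cv2.cvtColor(f["img"],cv2.COLOR_BGR2HSV),(0,0,95),(180,60,255))
    for y in rows:
        xs=np.flatnonzero(m[y,x0:x1])+x0;print(n,y,(xs.min(),xs.max(),len(xs)) if len(xs) else None)
```

```text
b1 300 (np.int64(347), np.int64(394), 46)
b1 306 (np.int64(346), np.int64(394), 48)
b1 312 (np.int64(346), np.int64(394), 12)
b1 318 (np.int64(346), np.int64(394), 13)
b1 324 (np.int64(346), np.int64(355), 10)
b1 330 (np.int64(346), np.int64(355), 10)
b1 336 (np.int64(345), np.int64(354), 10)
b1 342 (np.int64(345), np.int64(354), 10)
b1 348 (np.int64(345), np.int64(354), 10)
b2 122 (np.int64(374), np.int64(378), 5)
b2 132 (np.int64(320), np.int64(377), 57)
b2 142 (np.int64(320), np.int64(377), 16)
b2 152 (np.int64(320), np.int64(330), 11)
b2 162 (np.int64(320), np.int64(330), 11)
b2 172 (np.int64(320), np.int64(330), 11)
b2 182 (np.int64(320), np.int64(330), 11)
b2 192 (np.int64(320), np.int64(330), 11)
b2 202 (np.int64(320), np.int64(330), 11)
b2 212 (np.int64(320), np.int64(330), 11)
b2 222 (np.int64(320), np.int64(330), 11)
b2 232 (np.int64(320), np.int64(330), 11)
b2 242 (np.int64(320), np.int64(330), 11)
b2 252 (np.int64(320), np.int64(330), 11)
b2 262 (np.int64(320), np.int64(367), 14)
b2 272 (np.int64(320), np.int64(369), 49)
b2 282 (np.int64(360), np.int64(369), 7)
```

```bash
python3 - <<'E'
from h import *
np.set_printoptions(precision=1,suppress=True)
def rows(n,x,a,b):
    f=load(n);m=cv2.inRange(cv2.cvtColor(f["img"],cv2.COLOR_BGR2HSV),(0,0,95),(180,60,255));y=np.flatnonzero(m[a:b,x])+a;return y.min(),y.max(),len(y)
r1=[rows("b1",x,285,325) for x in(365,370)];r2=[rows("b2",x,115,150) for x in(340,345)];r3=rows("b2",340,255,285);print(r1,r2,r3)
a,b,t,sd=load("b1"),load("b2"),load("top0"),load("side0")
p=(350.8,np.mean(r1[0][:2]));q=(325.2,np.mean(r2[0][:2]));e=(325.2,np.mean(r3[:2]))
print("L end",tri([ray(a,p,a["s"]),ray(b,q,b["s"])]),tri([ray(a,p,a["s"]),ray(b,q,b["s"]),ray(sd,(321.8,216)),ray(t,(348,206.5))]))
print("z113",plane(b,q,113.5,b["s"]),plane(b,e,113.5,b["s"]))
E
python3 d.py '(471,-175,112)'
```

```text
[(np.int64(297), np.int64(307), 11), (np.int64(298), np.int64(307), 10)] [(np.int64(124), np.int64(135), 12), (np.int64(124), np.int64(135), 12)] (np.int64(269), np.int64(279), 11)
L end (array([ 480. , -109.5,  113.1]), [np.float64(0.05367436453600519), np.float64(0.05367436453597388)]) (array([ 479.7, -110.1,  110.7]), [np.float64(0.9357554721844628), np.float64(0.5371784467397128), np.float64(0.5572524232899969), np.float64(1.241507686236923)])
z113 [ 480.1 -109.5  113.5] [ 465.1 -238.8  113.5]
t 19.25 tool delta mm [-15.    0.2 142.3] axes x,y,z [[0.12, 0.99, -0.0], [0.99, -0.12, 0.0], [0.0, -0.0, -1.0]] q [-0.3  0.1  1.9 -0.   1.1 -0.2]
```

Bar height 113 mm, middle (472.6, −174.2), and it agrees with the text. Now tilting the tool, narrowing the jaws and approaching.

```bash
python3 -m inch '[[0,0,0,-6.7,0,0,0.38],[0,0,0,-6.7,0,0,0.38],[0,0,0,-6.6,0,0,0.38],[0,0,0,0,0,0,0.38],[0,0,0,0,0,0,0.38]]' 60
python3 d.py '(472.6,-174.2,113)' 2; python3 d.py '(472.6,-174.2,113)' -50;python3 -c "
from rig import r;print(r.sense()['tcp_rot'])"
```

```text
clock: 19.75
eef_pos: [472.2, -159.8, 255.0]
tcp_rot: [2.791, 0.004, 1.455]
contact_force: [-0.6, -0.8, -0.2]
opening: 0.311
grasp_force: 0.0
t 19.75 tool delta mm [-13.7 -46.8 136.1] axes x,y,z [[0.12, 0.99, -0.0], [0.93, -0.11, 0.34], [0.34, -0.04, -0.94]] q [-0.4 -0.   2.1  0.1  0.7 -0.4]
t 19.75 tool delta mm [-13.7 -46.8  84.1] axes x,y,z [[0.12, 0.99, -0.0], [0.93, -0.11, 0.34], [0.34, -0.04, -0.94]] q [-0.4 -0.   2.1  0.1  0.7 -0.4]
[2.79129958 0.00371533 1.45505971]
```

```bash
python3 -m inch '[[-0.007,-0.0235,0.02,0,0,0,0.38],[-0.007,-0.0235,0.02,0,0,0,0.38],[0,0,0.022,0,0,0,0.38],[0,0,0.022,0,0,0,0.38],[0,0,0,0,0,0,0.38],[0,0,0,0,0,0,0.38]]'
python3 d.py '(472.6,-174.2,113)' 2
python3 snap.py b3
python3 - <<'E'
from h import *
f=load("b3");m=cv2.inRange(cv2.cvtColor(f["img"],cv2.COLOR_BGR2HSV),(0,0,95),(180,60,255));d=f["img"].max(2)<45
for y in range(100,330,16):
    xs=np.flatnonzero(m[y,280:370])+280;k=np.flatnonzero(d[y,220:420])+220;print(y,(xs.min(),xs.max(),len(xs)) if len(xs) else 0,(k.min(),k.max(),len(k)) if len(k) else 0)
E
```

```text
clock: 20.35
eef_pos: [456.5, -173.0, 159.7]
tcp_rot: [2.791, 0.003, 1.455]
contact_force: [1.1, 0.3, 0.9]
opening: 0.311
grasp_force: 0.0
t 20.35 tool delta mm [ 0.8 -0.8 51.4] axes x,y,z [[0.12, 0.99, -0.0], [0.93, -0.11, 0.34], [0.34, -0.04, -0.94]] q [-0.4  0.1  2.2  0.2  0.5 -0.5]
20.35 [ 456.5 -173.   159.7] [2.791 0.003 1.455] [-0.44  0.13  2.23  0.24  0.46 -0.52]
100 0 0
116 (np.int64(313), np.int64(369), 57) 0
132 (np.int64(313), np.int64(331), 19) 0
148 (np.int64(313), np.int64(331), 19) 0
164 (np.int64(314), np.int64(331), 18) 0
180 (np.int64(313), np.int64(330), 18) 0
196 (np.int64(314), np.int64(330), 17) 0
212 (np.int64(314), np.int64(330), 17) 0
228 (np.int64(314), np.int64(330), 17) 0
244 (np.int64(281), np.int64(367), 38) (np.int64(292), np.int64(355), 7)
260 (np.int64(280), np.int64(369), 30) (np.int64(264), np.int64(385), 38)
276 (np.int64(280), np.int64(369), 24) (np.int64(257), np.int64(391), 50)
292 (np.int64(313), np.int64(327), 14) (np.int64(220), np.int64(403), 99)
308 (np.int64(314), np.int64(326), 13) (np.int64(220), np.int64(419), 135)
324 (np.int64(284), np.int64(357), 45) (np.int64(233), np.int64(414), 108)
```

The bar (column 322) lies midway between the fingers (323.5).

```bash
python3 -m inch '[[0,-0.0005,0.015,0,0,0,0.38],[0,0,0.015,0,0,0,0.38],[0,0,0.012,0,0,0,0.38],[0,0,0.008,0,0,0,0.38],[0,0,0,0,0,0,0.38],[0,0,0,0,0,0,0.38]]'
python3 d.py '(472.6,-174.2,113)' 2
python3 -m inch '[[0,0,0,0,0,0,0.7],[0,0,0,0,0,0,1],[0,0,0,0,0,0,1],[0,0,0,0,0,0,1],[0,0,0,0,0,0,1]]' 80
```

```text
clock: 21.0
eef_pos: [472.4, -175.5, 112.9]
tcp_rot: [2.789, 0.004, 1.454]
contact_force: [-0.1, 0.6, 0.8]
opening: 0.308
grasp_force: 0.0
t 21.0 tool delta mm [1.3 0.1 1.9] axes x,y,z [[0.12, 0.99, -0.0], [0.93, -0.11, 0.35], [0.34, -0.04, -0.94]] q [-0.4  0.2  2.2  0.3  0.3 -0.6]
clock: 21.5
eef_pos: [471.8, -175.5, 113.0]
tcp_rot: [2.789, 0.004, 1.454]
contact_force: [-5.8, -0.4, 6.9]
opening: 0.083
grasp_force: 78.2
```

Run:
```python
from h import *
from rig import eyes
np.set_printoptions(precision=1,suppress=True)
for n in("top","side"):
    f=eyes.grab_frame(n);f0=load(n+"0")
    x0,y0,x1,y1=(130,140,225,210) if n=="top" else (280,125,345,168)
    for g in(f0,f):
        m=cv2.inRange(cv2.cvtColor(g["img"][y0:y1,x0:x1],cv2.COLOR_BGR2HSV),(0,0,60),(180,60,255))
        c=max(cv2.findContours(m,0,1)[0],key=cv2.contourArea);rc=cv2.minAreaRect(c);print(n,rc,cv2.boundingRect(c))
    if n=="top":
        for g in (f0,f):
            im=g["img"][140:205,240:305];m=cv2.inRange(cv2.cvtColor(im,cv2.COLOR_BGR2HSV),(5,110,120),(20,255,255))
        b=f["img"].astype(int);m=((b[...,0]-b[...,2])>25)[135:210,235:310].astype(np.uint8)
        h=cv2.convexHull(max(cv2.findContours(m,0,1)[0],key=cv2.contourArea))[:,0]+[235,135]
        W=np.array([plane(f,p,146) for p in h.astype(float)]);print("funnel",cv2.minEnclosingCircle(W[:,:2].astype(np.float32)))
```

```text
top ((58.64623260498047, 32.86320495605469), (34.77203369140625, 43.99924850463867), 60.945396423339844) (36, 10, 50, 45)
top ((58.28461837768555, 32.62307357788086), (34.605690002441406, 43.78425598144531), 60.2551155090332) (36, 10, 50, 45)
funnel ((561.0968017578125, 99.42984771728516), 73.64777374267578)
side ((32.343544006347656, 19.982738494873047), (20.689668655395508, 33.6707649230957), 64.29004669189453) (17, 11, 36, 25)
side ((33.31700897216797, 18.724225997924805), (19.528461456298828, 32.523502349853516), 68.96248626708984) (17, 10, 36, 24)
```

Scoop and funnel outlines match the start, so the scoop is flat. Lifting the lid.

```bash
python3 -m inch '[[0,0.007,-0.0148,0,0,0,1],[0,0.008,-0.0148,0,0,0,1],[0,0.0092,-0.0147,0,0,0,1],[0,0.0101,-0.0144,0,0,0,1],[0,0.011,-0.0130,0,0,0,1],[0,0.0118,-0.0122,0,0,0,1],[0,0.0125,-0.0115,0,0,0,1],[0,0.0131,-0.0111,0,0,0,1]]' 100
cat > lid.py <<'E'
from h import *;from rig import r
np.set_printoptions(precision=2,suppress=True)
s=r.sense();Rt=Ro.from_euler("xyz",s["tcp_rot"]).as_matrix();g=s["eef_pos"]-2*Rt[:,2]
c=np.array([.993,-.115,0]);h=np.array([472.6,-174.2,113])+260*c-np.array([0,0,13]);d=g-h
x,z=d@c,d[2];a=np.arctan2(z,-x)-np.arctan2(13,260);print("lid deg",np.degrees(a),"radius",np.hypot(x,z),"vs 260.3; lateral",d@np.array([.115,.993,0]))
for t in (45,60):
    A=np.radians(t);T=h+c*(-260*np.cos(A)+13*np.sin(A))+[0,0,260*np.sin(A)+13*np.cos(A)];print(t,"tool delta",Rt.T@(T-g))
print(s["contact_force"],s["grasp_force"],s["opening"],s["qpos"],s["clock"])
E
python3 lid.py
```

```text
clock: 22.4
eef_pos: [510.4, -180.1, 240.9]
tcp_rot: [2.794, 0.005, 1.454]
contact_force: [-7.8, -6.3, 2.0]
opening: 0.077
grasp_force: 97.8
lid deg 29.85114098352235 radius 264.1603090337507 vs 260.3; lateral -1.5463904585124446
45 tool delta [  1.36  62.02 -31.01]
60 tool delta [  1.25 127.73 -48.29]
[-7.85 -6.33  2.04] 97.77048468589783 0.07680106152664644 [-0.4   0.08  2.05  0.14  0.68 -0.38] 22.4
```

```bash
python3 -m inch '[[0,0.0140,-0.0095,0,0,0,1],[0,0.0147,-0.0088,0,0,0,1],[0,0.0153,-0.0078,0,0,0,1],[0,0.0158,-0.0068,0,0,0,1],[0,0.0160,-0.006,0,0,0,1],[0,0.0130,-0.0035,0,0,0,1],[0,0.01,-0.0026,0,0,0,1],[0,0,0,0,0,0,1]]'
python3 lid.py
```

```text
clock: 23.2
eef_pos: [589.9, -189.7, 319.9]
tcp_rot: [2.788, 0.006, 1.453]
contact_force: [-11.9, -2.6, 13.8]
opening: 0.083
grasp_force: 105.7
lid deg 54.47028554006692 radius 263.4534953464904 vs 260.3; lateral -1.8619089594130234
45 tool delta [  1.96 -40.3   15.73]
60 tool delta [ 1.86 25.52 -1.12]
[-11.88  -2.58  13.81] 105.70800304412842 0.083030753990699 [-0.35  0.12  1.82  0.1   0.86 -0.29] 23.2
```

```bash
python3 -m inch '[[0,0.01,-0.001,0,0,0,1],[0,0.01,0,0,0,0,1],[0,0.006,0,0,0,0,1],[0,0,0,0,0,0,1],[0,0,0,0,0,0,1],[0,0,0,0,0,0,1],[0,0,0,0,0,0,1],[0,0,0,0,0,0,1]]'
python3 -m inch '[[0,0,0,0,0,0,1],[0,0,0,0,0,0,1],[0,0,0,0,0,0,1],[0,0,0,0,0,0,1],[0,0,0,0,0,0,1]]'
python3 lid.py
python3 - <<'E'
from h import *
from rig import eyes
# independent lid check: lid's bar/top face in side view vs predicted bar end at 60 deg
f=eyes.grab_frame("side");t=eyes.grab_frame("top");c=np.array([.993,-.115,0]);yv=np.array([.115,.993,0]);h=np.array([472.6,-174.2,113])+260*c-[0,0,13]
for A in(50,60,70):
    a=np.radians(A);m=h+c*(-260*np.cos(a)+13*np.sin(a))+np.array([0,0,260*np.sin(a)+13*np.cos(a)])
    k=h+c*(-220*np.cos(a)+32*np.sin(a))+np.array([0,0,220*np.sin(a)+32*np.cos(a)])
    print(A,proj(f,[m+65*yv,m-65*yv,k+160*yv,k-160*yv]).round(0).tolist(),proj(t,[k+160*yv,k-160*yv]).round(0).tolist())
cv2.imwrite("pics/fin.png",f["img"])
m=cv2.inRange(cv2.cvtColor(f["img"],cv2.COLOR_BGR2HSV),(0,0,110),(180,60,255))
k,l,st,ce=cv2.connectedComponentsWithStats(m)
print([st[i].tolist() for i in range(1,k) if st[i,4]>25 and 280<ce[i][0]<460 and 60<ce[i][1]<260])
E
```

```text
clock: 24.0
eef_pos: [615.1, -193.4, 332.5]
tcp_rot: [2.781, 0.008, 1.453]
contact_force: [-10.0, -4.7, 21.7]
opening: 0.073
grasp_force: 110.3
clock: 24.5
eef_pos: [615.1, -193.4, 332.5]
tcp_rot: [2.781, 0.008, 1.453]
contact_force: [-10.2, -5.3, 21.7]
opening: 0.076
grasp_force: 110.3
lid deg 60.64177962873107 radius 261.90766297278714 vs 260.3; lateral -2.6719852012469634
45 tool delta [  2.88 -68.59  18.3 ]
60 tool delta [ 2.69 -2.66  1.89]
[-10.18  -5.35  21.73] 110.33092975616455 0.07600190002611727 [-0.34  0.15  1.76  0.09  0.88 -0.27] 24.5
50 [[361.0, 155.0], [372.0, 186.0], [367.0, 140.0], [398.0, 216.0]] [[323.0, 128.0], [454.0, 149.0]]
60 [[376.0, 146.0], [389.0, 176.0], [380.0, 133.0], [414.0, 209.0]] [[325.0, 112.0], [457.0, 133.0]]
70 [[392.0, 139.0], [407.0, 169.0], [393.0, 129.0], [430.0, 203.0]] [[328.0, 96.0], [460.0, 117.0]]
[[384, 85, 12, 17, 71], [402, 93, 11, 10, 54], [405, 122, 11, 5, 46], [297, 137, 21, 16, 77], [420, 144, 12, 14, 49], [377, 146, 6, 13, 35], [449, 170, 18, 40, 299], [319, 192, 11, 11, 62], [396, 195, 7, 7, 34], [408, 204, 8, 8, 39], [369, 212, 29, 5, 88], [371, 217, 25, 6, 79], [278, 221, 17, 31, 177]]
```

The lid sits at 60°: the bar end at (377,146) and the lid corner at (408–416, 204–212) match the positions predicted for that angle. It is also still. Handing in.

```bash
python3 -c "
from rig import r;print(r.sign_off())"
```

```text
the job is handed in; nothing more can be done
None
```

I handed the job in at about 25 s with the gripper holding the lid still at about 60°, the empty scoop flat in its old place, and the funnel seated in the standing jar; the plugs were tipped through with no strays seen, though I couldn't count all five in the jar.

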